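Press a casting mould's seam keys flush in one stroke

ROBOT

A 7-joint arm with a two-finger parallel gripper is mounted at the origin on the work surface. World frame = base frame: x ahead of the robot, y to its left, z up, the work surface at z = 0. Lengths are in mm, angles in rad, forces in N, time in s.
With the tool pointing down it reaches from about 400 to 875 mm from the base axis. Payload 4.4 kg.
Tool frame: the origin (TCP) lies at the very end of the fingers, on their centre line; the grasp point (between the pads) lies 19 mm behind it; y points along the fingers, z is the direction in which the jaws open and shut, and the axes are right-handed (so a half turn about y gives the same grasp; the last joint's range is limited). The gripper opens to 85 mm and grips with 20 to 120 N. Pads are 22 mm wide; open, the fingers measure 114 mm over their backs; the gripper's body (76 mm by 85 mm) begins 54 mm behind the grasp point. The pads swing forward as they close: fully open they stand 13 mm farther back than shut.
Start: joints at [1.252, 0.628, 0.038, 1.517, -0.027, 0.996, -0.02], TCP at [162.603, -629.347, 231.313] pointing down, gripper open.
Joint ranges: [-3.06, 3.06], [-0.37, 2.12], [-1.25, 1.32], [0.18, 2.47], [-1.1, 4.24], [0.23, 1.98], [-2.94, 2.94]. Speed limits (rad/s): [2.57, 2.57, 3.14, 3.14, 3.14, 3.14, 3.14].

INTERFACE

Orientations are given as [roll, pitch, yaw] about the fixed x, y, z axes, in that order (R = Rz(yaw) Ry(pitch) Rx(roll)).
In Python, from cell import * gives the robot as it stands.
- The arm moves only by the tool apply_moves, never from a script. Its argument "targets" is a list of rows, each a list of 6 numbers: the shift along the tool's x, y, z in units of 40 mm (1.0 is 40 mm), then the turn, a rotation vector about the tool's x, y, z in units of 8 degrees (1.0 is 8 degrees). A call has 1 to 12 rows; each row shifts and turns the commanded pose from where the row before left it, along the tool's axes as they then stand; what a row does not reach is not made up. A row lasts 1/8 s, in which the tool goes at most 62.5 mm and 10.7 degrees, less where a joint would pass 70% of its speed; a pose out of reach is approached as far as the arm can. A call is refused whole if a number of a shift passes 1 or a number of a turn 1, either way. A call with a gripper value outside its range is refused whole. "jaw" is the gripper command: -1 is shut, 1 is fully open, values between are in proportion, set as the call begins (left out, the last holds). The fingers move at their own pace and stop on an object; the grip force is fixed at half the most. Time passes only in rows, so rows that do not move let the fingers close. It gives the time, the measured TCP pose, the force and the opening at its end, in the units of the state.
- read_state(): the state, without advancing time (a new reading comes with each control period).
- get_image(name): name is "scene" or "side" or "wrist"; returns the picture (384x512x3 uint8, red, green, blue); there is no depth.
- calibration(name): a dict with "fx", "fy", "cx", "cy" (pixels), "world_from_camera" (4x4, takes a point from camera to world coordinates). Camera axes: x right, y down, z forward; pixel columns grow to the right and rows downward; lengths in mm; the calibration is good to about 2 mm. The wrist camera is an equidistant fisheye: a pixel r from the principal point sees the ray r / f radians off the axis. A picture is of the moment at which its call begins: read the wrist's pose just before it. calibration takes no time and is no camera call; for the wrist camera it gives the pose at the moment of the call.
- finish_job(): hands the job in, once; it reports no verdict.
The state is a dict: "clock": time; "qpos": joint angles; "qd": joint speeds; "tau": joint torques, N m; "eef_pos": TCP position; "tool_rot": TCP orientation; "force": force on the tool from outside, world axes, zero at the start; "torque": the same for the moment, N m; "width": finger opening in mm.
Only numpy, scipy, OpenCV 4.12 (cv2) and the standard library are available. Lean on these libraries where they do the work, as an engineer would, in place of code of your own. Each camera call takes 0.05 s, during which the arm holds its last target. There are 200 camera calls.

TASK

The six orange seam keys of the grey casting mould stand proud: take the wooden press block by its handle and, starting at the red-striped end, sweep it along the seam in one unbroken stroke, held down on the mould with light steady pressure, until all six keys are flush with the mould's top. Do not lift the block off part way, do not press the mould so hard that its sprung bed comes near its stop, and do not touch the mould with the gripper. Then stand the block back upright near the middle of the blue mat, and leave everything else on the table where it is.

Things in the scene. Friction and masses are not known exactly. Their poses are not given: they have to be found in the camera images.
- bed: dark steel spring bed, 330 x 140 x 16 mm, fixed to the table; it carries the grey casting mould. Origin: centre of its underside, on the table. Its x axis runs along the seam from the red-striped end to the plain end; y across the seam; z up.
- mould (a joint): how far the grey mould (310 x 120 mm, flat top 70 mm above the table) has sunk on its springs, m: 0 = unloaded, 0.010 = against the stop. It starts to sink at about 3 N and takes about 2.5 N more per mm.
- seam_start (a point): point on the mould's flat top, on the seam line, on the plain land at the red-striped end: 128 mm before the middle of the seam. Its axes are those of the bed.
- seam_mid (a point): point on the seam line at the level of the mould's flat top, in the middle of the row of keys. Axes as the bed.
- seam_end (a point): point on the mould's flat top, on the seam line, on the plain land at the other end: 128 mm beyond the middle. Axes as the bed.
- block: wooden press block: a sled-shaped sole 82 mm long (x) and 46 mm wide (y), flat for the middle 34 mm and rising at 24 degrees to 11 mm at both noses, with an upright square handle 28 x 28 mm on its middle, its top 82 mm above the underside. Origin: centre of the flat underside; z up the handle. 0.22 kg or so. Starts standing upright on the blue mat.
- block_grip (a point): point on the axis of the press block's handle, 52 mm above the underside of the sole: a good place to grip. Axes as the block.
- mat: blue square mat, 180 x 180 x 4 mm, fixed to the table. Origin: centre of its underside.
- key1 (a joint): orange seam key 1 (29 mm along the seam, 22 mm wide), centred 75 mm before seam_mid. Value: how far it is pressed in, m: at 0 it stands 10 mm proud of the mould's flat top, at 0.010 it is flush, its stop is at 0.0115. It moves against about 4 N of friction and stays where it is left. Key 1 is next to the red-striped end.
- key2 (a joint): orange seam key 2 (29 mm along the seam, 22 mm wide), centred 45 mm before seam_mid. Value: how far it is pressed in, m: at 0 it stands 10 mm proud of the mould's flat top, at 0.010 it is flush, its stop is at 0.0115. It moves against about 4 N of friction and stays where it is left.
- key3 (a joint): orange seam key 3 (29 mm along the seam, 22 mm wide), centred 15 mm before seam_mid. Value: how far it is pressed in, m: at 0 it stands 10 mm proud of the mould's flat top, at 0.010 it is flush, its stop is at 0.0115. It moves against about 4 N of friction and stays where it is left.
- key4 (a joint): orange seam key 4 (29 mm along the seam, 22 mm wide), centred 15 mm beyond seam_mid. Value: how far it is pressed in, m: at 0 it stands 10 mm proud of the mould's flat top, at 0.010 it is flush, its stop is at 0.0115. It moves against about 4 N of friction and stays where it is left.
- key5 (a joint): orange seam key 5 (29 mm along the seam, 22 mm wide), centred 45 mm beyond seam_mid. Value: how far it is pressed in, m: at 0 it stands 10 mm proud of the mould's flat top, at 0.010 it is flush, its stop is at 0.0115. It moves against about 4 N of friction and stays where it is left.
- key6 (a joint): orange seam key 6 (29 mm along the seam, 22 mm wide), centred 75 mm beyond seam_mid. Value: how far it is pressed in, m: at 0 it stands 10 mm proud of the mould's flat top, at 0.010 it is flush, its stop is at 0.0115. It moves against about 4 N of friction and stays where it is left. Key 6 is next to the plain end.
- dog1: primer-grey toy dog figure, 117 mm tall. Bystander, loose. Origin: centre of its underside.
- dog2: primer-grey toy dog figure, 117 mm tall. Bystander, loose. Origin: centre of its underside.
- dog3: primer-grey toy dog figure, 117 mm tall. Bystander, loose. Origin: centre of its underside.
- jar: glass jar with red lid, 60 mm wide, 65 mm tall. Bystander, loose. Origin: centre of its underside.
- bottle: white bottle with blue cap, 60 mm wide, 150 mm tall. Bystander, loose. Origin: centre of its underside.
- brushcup: grey cup of paint brushes, 80 mm wide, 210 mm tall. Bystander, loose. Origin: centre of its underside.
- brush: brush with wooden handle, lying flat. Bystander, loose. Origin: centre of its underside.
Things that resemble listed ones, but are neither listed nor needed, are in the scene too. What is meant by the block is not green, turquoise or yellow, and is the larger of those in its own colour.

How it is judged:
By the outcome, as a careful person would: the job done as asked, in the order asked, and still so for the second after the job is handed in, with the robot touching nothing.
It also fails if it takes over 64 s, if anything falls off the work surface, if the arm or the gripper's body presses on something with over 40 N, if the wrist force passes 120 N, or if a joint passes its speed limit or range.

## Working session

There is one attempt and no reset: what is moved stays moved. The work goes in short steps, Python scripts to look and compute and a tool call to move; the robot and the scene stay as the last step left them, time stands still between calls to the robot, and variables do not carry over. Pictures are saved under pics/ and viewed, about 8 in all and at most 12, crops included, and the job is handed in when it is done.

Besides the shell and the picture viewer there is one more tool, called after "Emit:" as name(argument=value, ...), one argument or row to a line, values as JSON. apply_moves: Moves the arm, as the interface text tells. Its arguments: {"type":"object","properties":{"targets":{"type":"array"},"jaw":{"type":"number"}},"required":["targets"]}

```bash
mkdir -p pics; ls
python3 - <<'E'
from cell import *
import cv2
s=read_state();print({k:s[k] for k in('clock','eef_pos','tool_rot','force','width')})
a=[get_image(n) for n in("scene","side")]
for n,i in zip(("scene","side"),a): cv2.imwrite(f"pics/{n}0.png",i[:,:,::-1]); c=calibration(n);print(n,c)
E
```

```text
pics
{'clock': 0.0, 'eef_pos': array([ 162.42979956, -628.70516059,  230.35814193]), 'tool_rot': array([-1.57278676e+00, -2.74629495e-05, -2.88879250e+00]), 'force': array([0.63690681, 0.4688955 , 0.06757292]), 'width': 85.56142712798146}
scene {'fx': 419.03296360231707, 'fy': 419.03296360231707, 'cx': 258.6357496022443, 'cy': 184.1520908677413, 'world_from_camera': array([[-6.96067944e-01,  4.02939506e-01, -5.94246726e-01,
         1.40369895e+03],
       [ 7.17844879e-01,  4.06385405e-01, -5.65287212e-01,
         8.05695068e+02],
       [ 1.37166460e-02, -8.20055277e-01, -5.72119914e-01,
         8.73362266e+02],
       [ 0.00000000e+00,  0.00000000e+00,  0.00000000e+00,
         1.00000000e+00]])}
side {'fx': 358.6115707039236, 'fy': 358.6115707039236, 'cx': 250.44980530983125, 'cy': 188.82702568066264, 'world_from_camera': array([[-8.87203227e-01, -3.53533131e-01,  2.96453637e-01,
         1.79300542e+02],
       [-4.61359562e-01,  6.73920498e-01, -5.77042907e-01,
         7.24410662e+02],
       [ 4.21760272e-03, -6.48726049e-01, -7.61010332e-01,
         9.96479032e+02],
       [ 0.00000000e+00,  0.00000000e+00,  0.00000000e+00,
         1.00000000e+00]])}
```

View pics/scene0.png

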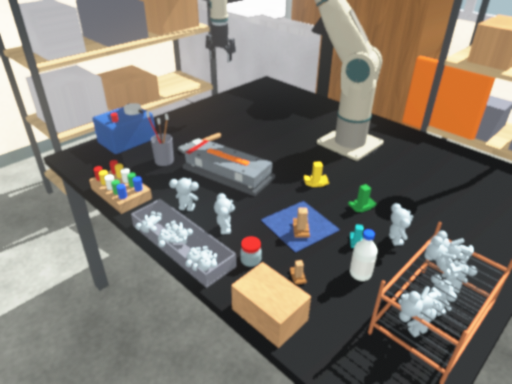

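View pics/side0.png

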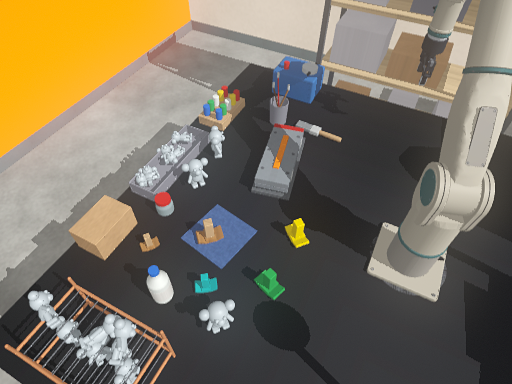

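The scene view shows the block on the mat at (302,222) and the mould at (228,163), with its red stripe at about (200,143). In the side view the block is at (209,232), and the mould at (280,160) has its stripe at (290,128). Next I'll measure mat, keys and block.

```bash
cat > h.py <<'E'
from cell import *
import numpy as np, cv2
def ray(c,uv,fish=False):
    uv=np.atleast_2d(np.float64(uv)); M=c["world_from_camera"]
    x=(uv[:,0]-c["cx"])/c["fx"]; y=(uv[:,1]-c["cy"])/c["fy"]
    if fish:
        r=np.hypot(x,y)+1e-12; d=np.c_[x/r*np.sin(r),y/r*np.sin(r),np.cos(r)]
    else: d=np.c_[x,y,np.ones(len(x))]
    return M[:3,3], d@M[:3,:3].T
def onz(c,uv,z,fish=False):
    o,d=ray(c,uv,fish); return (o+d*((z-o[2])/d[:,2])[:,None])[:,:2]
def hsv(img): return cv2.cvtColor(img,cv2.COLOR_RGB2HSV)
def mask(img,lo,hi,roi=None):
    m=cv2.inRange(hsv(img),lo,hi)
    if roi: z=np.zeros_like(m); x0,y0,x1,y1=roi; z[y0:y1,x0:x1]=1; m*=z
    n,l,s,c=cv2.connectedComponentsWithStats(m)
    return (l==1+np.argmax(s[1:,4])).astype(np.uint8)*255
def quad(m):
    c=max(cv2.findContours(m,cv2.RETR_EXTERNAL,cv2.CHAIN_APPROX_NONE)[0],key=cv2.contourArea); h=cv2.convexHull(c)
    for e in np.arange(2,15,.5):
        a=cv2.approxPolyDP(h,e,True)
        if len(a)<=4: return a[:,0]
E
python3 - <<'E'
from h import *
im={n:cv2.imread(f"pics/{n}0.png")[:,:,::-1].copy() for n in("scene","side")}
C={n:calibration(n) for n in im}
R={"scene":((255,195,345,255),(175,130,280,195)),"side":((170,195,265,270),(245,118,320,200))}
for n in im:
    q=quad(mask(im[n],(100,80,40),(130,255,255),R[n][0])); p=onz(C[n],q,4)
    print(n,"mat",q.tolist(),p.round(0).tolist(),"c",p.mean(0),"edges",np.linalg.norm(p-np.roll(p,1,0),axis=1))
    m=mask(im[n],(6,150,120),(18,255,255),R[n][1]); 
    q=quad(m); p=onz(C[n],q,80); print(n,"keys",q.tolist(),p.round(0).tolist(),p.mean(0))
    ys,xs=np.nonzero(mask(im[n],(6,60,60),(18,200,255),R[n][0])); print("block px",xs.min(),xs.max(),ys.min(),ys.max())
    h=hsv(im[n]); r=((h[...,0]<5)|(h[...,0]>175))&(h[...,1]>140)&(h[...,2]>90)
    x0,y0,x1,y1=R[n][1]; ys,xs=np.nonzero(r[y0:y1,x0:x1]); print("red",len(xs),xs.min()+x0,xs.max()+x0,ys.min()+y0,ys.max()+y0,onz(C[n],[[xs.mean()+x0,ys.mean()+y0]],70))
x=np.hstack([cv2.resize(im["scene"][130:270,175:345],(510,420),interpolation=3)[:, :390],cv2.resize(im["side"][115:255,190:320],(390,420),interpolation=3)])
cv2.imwrite("pics/crop1.png",x[:,:,::-1])
E
```

```text
scene mat [[303, 200], [339, 230], [294, 252], [261, 219]] [[461.0, 121.0], [502.0, 300.0], [678.0, 263.0], [637.0, 89.0]] c [569.32747922 193.58423344] edges [179.12079814 184.1949448  179.36014266 178.68719373]
scene keys [[208, 150], [219, 151], [247, 163]] [[554.0, -267.0], [530.0, -232.0], [515.0, -99.0]] [ 532.68576972 -199.33450275]
block px 293 308 208 236
red 51 188 206 141 152 [[ 560.51268666 -329.96903369]]
side mat [[217, 204], [257, 230], [222, 268], [181, 238]] [[638.0, 88.0], [464.0, 121.0], [496.0, 295.0], [669.0, 263.0]] c [566.68952631 191.8002136 ] edges [177.66176204 176.54923023 176.84638177 175.68966908]
side keys [[288, 136], [279, 166], [273, 167], [283, 136]] [[532.0, -274.0], [496.0, -112.0], [512.0, -98.0], [549.0, -265.0]] [ 522.08220225 -187.37469456]
block px 196 223 218 243
red 95 274 303 124 131 [[ 553.09156922 -335.47180118]]
```

View pics/crop1.png

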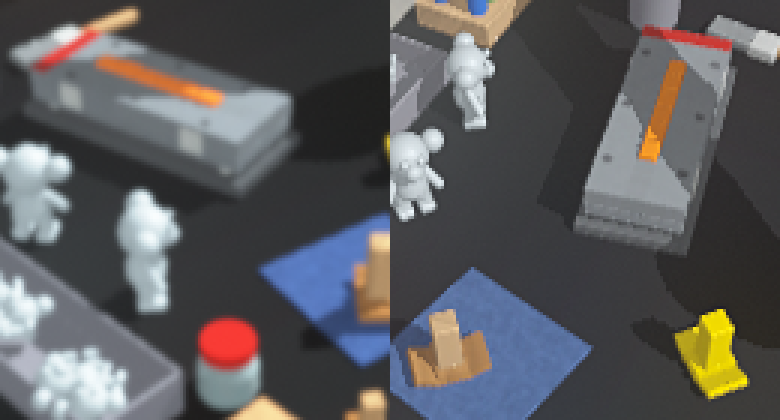

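Run:
```python
from h import *
C={n:calibration(n) for n in("scene","side")}
p=onz(C["side"],[[196,242],[223,232]],19);print("block noses side",p)
print("handle top side",onz(C["side"],[[207,220]],86),"scene",onz(C["scene"],[[302,209]],86))
print("cup base side",onz(C["side"],[[278,120]],0),"top",onz(C["side"],[[279,100]],100),"scene base",onz(C["scene"],[[163,162]],0))
print("brush",onz(C["side"],[[300,127],[340,139]],10), "stripe ends z70",onz(C["side"],[[275,125.5],[303,130]],70))
print("bottle",onz(C["side"],[[161,298]],0),"dogs",onz(C["side"],[[216,155],[198,185],[216,328],[164,212]],0))
```

```text
block noses side [[610.86405975 260.57193861]
 [554.02431173 188.06939031]]
handle top side [[594.75545261 209.49868682]] scene [[587.02201182 212.11477076]]
cup base side [[ 643.17056097 -437.55513403]] top [[ 647.55617021 -442.08513867]] scene base [[ 653.83549346 -426.77594838]]
brush [[ 536.45336146 -426.93538786]
 [ 361.96343757 -433.00727136]] stripe ends z70 [[ 606.78801446 -318.88270796]
 [ 497.26049177 -345.47368966]]
bottle [[605.20713267 457.72794795]] dogs [[ 769.92551092 -124.1659849 ]
 [ 747.03700698   42.10640609]
 [ 419.75114435  457.69837776]
 [ 783.5305421   201.00636007]]
```

Emit:
apply_moves(
  targets=[
    [-0.9,-0.5,-0.7,0,0,0],
    [-0.95,-0.3,-0.7,0,0,0],
    [-0.95,-0.3,-0.7,0,0,0],
    [-0.95,-0.3,-0.7,0,0,0],
    [-0.95,-0.3,-0.7,0,0,0],
    [-0.95,-0.3,-0.7,0,0,0],
    [-0.95,-0.3,-0.7,0,0,0],
    [-0.95,-0.2,-0.7,0,0,0],
    [-0.95,0,-0.7,0,0,0],
    [-0.95,0,-0.7,0,0,0],
    [-0.95,0,-0.7,0,0,0],
    [-0.95,0,-0.7,0,0,0],
  ],
  jaw=1,
)

```text
clock: 1.6
eef_pos: [518.7, -189.2, 331.0]
tool_rot: [-1.571, -0.001, -2.889]
force: [-0.2, -0.8, -0.2]
width: 85.8
```

Run:
```python
from h import *
s=read_state();c=calibration("wrist");im=get_image("wrist");np.save("w1.npy",c["world_from_camera"])
print(s["clock"],s["eef_pos"],s["tool_rot"],s["qpos"].round(2));print(c)
cv2.imwrite("pics/w1.png",im[:,:,::-1])
```

```text
1.6 [ 518.69655113 -189.19420479  331.03591736] [-1.57101542e+00 -5.65606178e-04 -2.88894900e+00] [ 0.35  0.39 -0.07  1.65  0.03  1.1  -1.05]
{'fx': 297.3186396354542, 'fy': 297.3186396354542, 'cx': 255.27821926802582, 'cy': 189.60087260674473, 'world_from_camera': array([[ 2.49660515e-01, -9.31649075e-01, -2.64006870e-01,
         5.85719271e+02],
       [-9.68333207e-01, -2.40018223e-01, -6.87171924e-02,
        -1.71804092e+02],
       [ 6.53848766e-04,  2.72802589e-01, -9.62069810e-01,
         4.74039782e+02],
       [ 0.00000000e+00,  0.00000000e+00,  0.00000000e+00,
         1.00000000e+00]])}
```

View pics/w1.png

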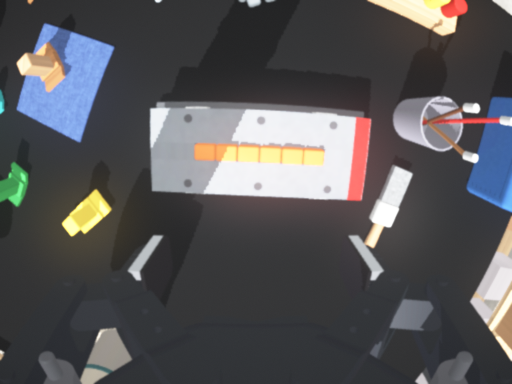

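The wrist view shows the mould top from about (151,108) to (370,200). The keys run from (195,152) to (324,157), the red stripe is at x≈357, and the block is at (45,67). Next I'll measure the keys, mould and block.

Run:
```python
from h import *
im=cv2.imread("pics/w1.png")[:,:,::-1].copy(); c=calibration("wrist"); c["world_from_camera"]=np.load("w1.npy")
def ax(P):
    m=P.mean(0);u,s,v=np.linalg.svd(P-m,full_matrices=False); d=v[0]; 
    if d[1]<0:d=-d
    n=np.array([-d[1],d[0]]); a=(P-m)@d;b=(P-m)@n
    return m+d*(a.max()+a.min())/2+n*(b.max()+b.min())/2, np.degrees(np.arctan2(d[1],d[0])), np.ptp(a),np.ptp(b)
m=mask(im,(5,90,120),(28,255,255),(180,130,340,180)); ys,xs=np.nonzero(m); print("keys",ax(onz(c,np.c_[xs,ys],80,True)))
# mould top: bright grey + red, corners
h=hsv(im); g=((h[...,2]>85)|((h[...,1]>120)&(h[...,2]>90))).astype(np.uint8)*255; g[:, :145]=0; g[:100]=0; g[215:]=0; g[:,375:]=0
n,l,s,_=cv2.connectedComponentsWithStats(g); g=(l==1+np.argmax(s[1:,4])).astype(np.uint8)*255
ct=max(cv2.findContours(g,cv2.RETR_EXTERNAL,2)[0],key=cv2.contourArea)[:,0]
P=onz(c,ct,70,True); r=cv2.minAreaRect(P.astype(np.float32)); print("mould",r)
h=hsv(im); r=(((h[...,0]<5)|(h[...,0]>175))&(h[...,1]>140)&(h[...,2]>90)).astype(np.uint8); r[:110]=0;r[205:]=0;r[:,:340]=0;r[:,380:]=0
ys,xs=np.nonzero(r); print("red",ax(onz(c,np.c_[xs,ys],70,True)))
m=mask(im,(5,60,60),(20,220,255),(5,30,75,110)); cv2.imwrite("pics/m.png",m); ys,xs=np.nonzero(m);print("block px",xs.min(),xs.max(),ys.min(),ys.max())
q=quad(mask(im,(100,80,40),(130,255,255),(5,15,125,145))); p=onz(c,q,4,True); print("mat",p,p.mean(0))
```

```text
keys (array([ 528.09389151, -191.61616199]), np.float64(102.44691311401316), np.float64(175.29208211120167), np.float64(23.3642674261731))
mould ((522.3350830078125, -205.8607635498047), (152.00637817382812, 338.1313781738281), 11.752614974975586)
red (array([ 555.13617931, -333.30760033]), np.float64(11.877940690839077), np.float64(121.7996318852781), np.float64(18.17048831530629))
block px 16 64 43 91
mat [[673.84499432 262.60974473]
 [640.10932147  86.70364318]
 [464.21772032 120.49879927]
 [499.43841944 298.05125743]] [569.40261389 191.96586115]
```

Emit:
apply_moves(
  targets=[
    [-0.42,0,-0.92,0,0,0],
    [-0.42,0,-0.92,0,0,0],
    [-0.42,0,-0.92,0,0,0],
    [-0.42,0,-0.92,0,0,0],
    [-0.42,0,-0.92,0,0,0],
    [-0.42,0,-0.92,0,0,0],
    [-0.42,0,-0.92,0,0,0],
    [-0.42,0,-0.92,0,0,0],
    [-0.42,0,-0.92,0,0,0],
    [-0.42,0,-0.92,0,0,0],
    [0,0,0,0,-1,0],
    [0,0,0,0,-1,0],
  ],
)

```text
clock: 3.15
eef_pos: [588.4, 208.4, 330.5]
tool_rot: [-1.571, -0.001, -2.604]
force: [0.4, 0.3, 0.0]
width: 85.6
```

Emit:
apply_moves(
  targets=[
    [0,0,0,0,-1,0],
    [0,0,0,0,-1,0],
    [0,0,0,0,-1,0],
    [0,0,0,0,-1,0],
    [0,0,0,0,-1,0],
    [0,0,0,0,-1,0],
    [0,0,0,0,-1,0],
    [0,0,0,0,-1,0],
    [0,0,0,0,-1,0],
    [0,0,0,0,-1,0],
    [0,0,0,0,-1,0],
    [0,0,0,0,-1,0],
  ],
)

```text
clock: 4.65
eef_pos: [588.6, 207.3, 330.8]
tool_rot: [-1.572, 0.0, -0.93]
force: [0.2, 0.6, 0.3]
width: 85.0
```

Emit:
apply_moves(
  targets=[
    [0,0.8,0,0,-1,0],
    [0,0.8,0,0,-1,0],
    [0,0.8,0,0,0,0],
    [0,0,0,0,0,0],
  ],
)

```text
clock: 5.15
eef_pos: [587.2, 206.3, 232.6]
tool_rot: [-1.576, 0.003, -0.655]
force: [-0.4, -0.3, 0.2]
width: 85.5
```

Run:
```python
from h import *
s=read_state();c=calibration("wrist");im=get_image("wrist");np.save("w2.npy",c["world_from_camera"])
print(s["clock"],s["eef_pos"],s["tool_rot"],s["qpos"].round(2));print(c["world_from_camera"].round(2))
cv2.imwrite("pics/w2.png",im[:,:,::-1])
```

```text
5.15 [587.20950655 206.26951113 232.62797246] [-1.57624217  0.00286822 -0.65498664] [ 0.01  0.67 -0.68  1.58  0.46  1.07  0.13]
[[ 6.1000e-01  7.6000e-01  2.1000e-01  5.3260e+02]
 [ 7.9000e-01 -5.9000e-01 -1.7000e-01  2.4898e+02]
 [-0.0000e+00  2.7000e-01 -9.6000e-01  3.7586e+02]
 [ 0.0000e+00  0.0000e+00  0.0000e+00  1.0000e+00]]
```

View pics/w2.png

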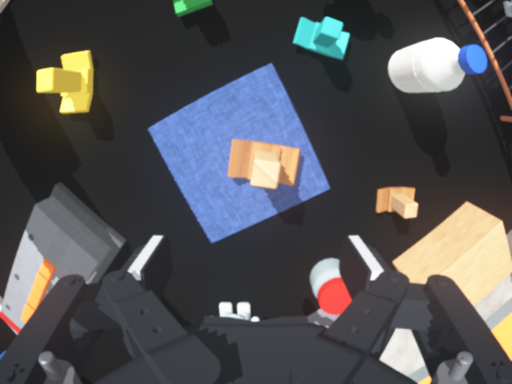

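The block is at (229-300,138-188), with its handle top at about (265,172) and its long axis some 8° off image horizontal. I'll measure the handle top and sole.

Run:
```python
from h import *
im=cv2.imread("pics/w2.png")[:,:,::-1].copy(); c=calibration("wrist"); c["world_from_camera"]=np.load("w2.npy")
h=hsv(im); m=mask(im,(5,40,60),(25,255,255),(215,125,315,200))
q=quad(m);print("block quad",q.tolist())
V=h[...,2].astype(int);S=h[...,1]
print(np.array2string(S[150:192:3,225:305:4],max_line_width=200)); print(np.array2string(V[150:192:3,225:305:4],max_line_width=200))
p=onz(c,[[232,139],[300,149],[296,186],[229,177]],20,True);print("sole corners z20",p.round(1).tolist(),[np.degrees(np.arctan2(*(p[1]-p[0])[::-1])),np.degrees(np.arctan2(*(p[2]-p[3])[::-1]))])
```

```text
block quad [[232, 140], [299, 149], [294, 183], [228, 175]]
[[111  98 116 117 120 121 120 104  89 100 110 116 107 110 124 108 112 112 108  85]
 [115  77 117 117 120 122 119  98  72  73  75  79  84 110 124 109 111 109 111  96]
 [114  51 117 117 121 122 118  96  69  73  74  74  73 100 123 110 114 106 116  99]
 [114  30 118 117 121 122 117  87  55  69  71  74  74  83 121 111 112 105 121 101]
 [114  56 116 119 121 121 116  79  32  38  39  41  51  64 112 112 109 105 120 103]
 [113  86 117 118 121 120 113  71  54  35  45  45  44  46 117 112 110 105 103 104]
 [114 100 117 117 122 121 111  58  59  51  37  47  47  51 118 121 109 105  66 105]
 [113 108 116 119 122 119 107  53  52  61  47  39  48  57 122 126 109 106  38 107]
 [113 113 116 120 121 119 106  51  50  56  62  43  43  67 123 125 109 110  59 112]
 [113  59  36  49  66  87 103  48  50  51  60  63  42  75 123 123 122 112  82 112]
 [115 112 110 101  99  95  31  46  51  52  53  64  62  83 122 125 127 120  96 112]
 [113 113 111 104 101 107  68  48  49  54  55  58  66  80  39 102 125 122  99 113]
 [115 113 112 112 111 110 108  42  52  79  7
[... 732 characters left out ...]
8 253 253 251 254 254 254 252 174 227 249 250 120 162]
 [226 238 235 229 223 231 248 253 253 253 251 254 254 250 172 174 249 249 125 192]
 [221 206 177 162 179 197 248 253 253 253 252 251 254 245 170 172 236 246 133 207]
 [220 225 171 144 147 142 149 254 253 253 253 251 251 239 169 173 209 236 136 208]
 [224 221 220 154 151 179 204 254 254 253 253 252 250 198 125 165 179 203 136 216]
 [213 221 221 209 213 222 221 184 195 229 242 249 251 154 137 142 137 124 133 208]
 [212 217 223 216 211 227 226 217 213 195 138 134 133 131 134 139 137 134 145 202]]
sole corners z20 [[544.5, 202.5], [604.0, 260.4], [638.8, 229.3], [579.1, 170.3]] [np.float64(44.248315057443264), np.float64(44.663202282580066)]
```

Run:
```python
from h import *
im=cv2.imread("pics/w2.png")[:,:,::-1].copy(); c=calibration("wrist"); c["world_from_camera"]=np.load("w2.npy")
h=hsv(im); m=((h[...,1]<68)&(h[...,2]>240)).astype(np.uint8)*255; m[:150]=0;m[195:]=0;m[:,:247]=0;m[:,290:]=0
ys,xs=np.nonzero(m);P=onz(c,np.c_[xs,ys],86,True);print(cv2.minAreaRect(P.astype(np.float32)))
```

```text
((588.7919311523438, 215.88714599609375), (24.987010955810547, 27.178300857543945), 43.55943298339844)
```

Emit:
apply_moves(
  targets=[
    [0,0,0,0,1,0],
    [-0.12,0,0.23,0,0,0],
    [0,1,0,0,0,0],
    [0,1,0,0,0,0],
    [0,1,0,0,0,0],
    [0,0.5,0,0,0,0],
    [0,0,0,0,0,0],
  ],
)

```text
clock: 6.08
eef_pos: [591.8, 218.1, 94.9]
tool_rot: [-1.572, 0.001, -0.793]
force: [0.1, 0.0, -0.0]
width: 85.1
```

Run:
```python
from h import *
s=read_state();c=calibration("wrist");im=get_image("wrist");np.save("w3.npy",c["world_from_camera"])
print(s["clock"],s["eef_pos"],s["tool_rot"],s["force"])
cv2.imwrite("pics/w3.png",im[:,:,::-1])
```

```text
6.075 [591.76834211 218.11869895  94.86767859] [-1.57173158e+00  6.71750110e-04 -7.92954740e-01] [ 0.1230259   0.02224958 -0.00806386]
```

View pics/w3.png

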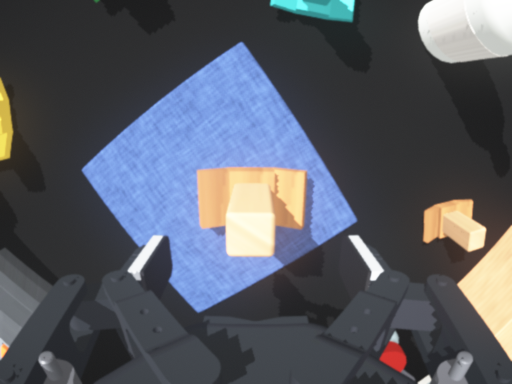

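The block is now square to the jaws and its handle is nearly centred, at (250,232) against a finger midline of about 257. I'll trim by 3 mm, descend and close.

Emit:
apply_moves(
  targets=[
    [0,0.5,-0.08,0,0,0],
    [0,0.5,0,0,0,0],
    [0,0.3,0,0,0,0],
    [0,0,0,0,0,0],
  ],
)

```text
clock: 6.62
eef_pos: [589.3, 215.4, 42.7]
tool_rot: [-1.572, 0.0, -0.794]
force: [0.1, 0.4, -0.6]
width: 85.1
```

Emit:
apply_moves(
  targets=[
    [0,0,0,0,0,0],
    [0,0,0,0,0,0],
    [0,0,0,0,0,0],
    [0,0,0,0,0,0],
    [0,0,0,0,0,0],
    [0,0,0,0,0,0],
    [0,0,0,0,0,0],
    [0,0,0,0,0,0],
  ],
  jaw=-1,
)

```text
clock: 7.62
eef_pos: [590.2, 215.7, 43.9]
tool_rot: [-1.57, -0.0, -0.794]
force: [0.6, 0.8, 5.6]
width: 27.2
```

Emit:
apply_moves(
  targets=[
    [0,-0.5,0,0,0,0],
    [0,-1,0,0,0,0],
    [0,-1,0,0,0,0],
    [0,-1,0,0,0,0],
    [0,-0.5,0,0,-1,0],
    [0,0,0,0,-1,0],
    [0,0,0,0,-1,0],
    [0,0,0,0,-1,0],
    [0,0,0,0,-1,0],
    [0,0,0,0,-1,0],
    [0,0,0,0,-1,0],
    [0,0,0,0,-0.2,0],
  ],
)

```text
clock: 9.12
eef_pos: [589.2, 214.9, 203.4]
tool_rot: [-1.571, 0.001, 0.211]
force: [-0.0, -0.0, -2.1]
width: 27.2
```

Emit:
apply_moves(
  targets=[
    [0,0,0,0,0,0],
  ],
)

```text
clock: 9.25
eef_pos: [589.5, 215.1, 203.4]
tool_rot: [-1.571, 0.0, 0.209]
force: [0.7, -0.1, -2.0]
width: 27.6
```

Emit:
apply_moves(
  targets=[
    [-0.26,0,-0.92,0,0,0],
    [-0.26,0,-0.92,0,0,0],
    [-0.26,0,-0.92,0,0,0],
    [-0.26,0,-0.92,0,0,0],
    [-0.26,0,-0.92,0,0,0],
    [-0.26,0,-0.92,0,0,0],
    [-0.26,0,-0.92,0,0,0],
    [-0.26,0,-0.92,0,0,0],
    [-0.26,0,-0.92,0,0,0],
    [-0.26,0,-0.92,0,0,0],
    [-0.26,0,-0.92,0,0,0],
    [-0.26,0,-0.92,0,0,0],
  ],
)

```text
clock: 10.75
eef_pos: [559.8, -243.8, 203.5]
tool_rot: [-1.571, 0.0, 0.209]
force: [0.7, -0.2, -2.5]
width: 27.3
```

Emit:
apply_moves(
  targets=[
    [-0.26,0,-0.92,0,0,0],
    [-0.26,0,-0.91,0,0,0],
    [0,1,0,0,0,0],
    [0,0.5,0,0,0,0],
    [0,0,0,0,0,0],
    [0,0,0,0,0,0],
  ],
)

```text
clock: 11.5
eef_pos: [556.2, -317.6, 144.6]
tool_rot: [-1.571, -0.002, 0.212]
force: [0.2, 0.2, -2.9]
width: 27.2
```

Run:
```python
from h import *
s=read_state();c=calibration("wrist");im=get_image("wrist");np.save("w4.npy",c["world_from_camera"])
print(s["clock"],s["eef_pos"],s["tool_rot"],s["force"],s["qpos"].round(2))
sd=get_image("side")
cv2.imwrite("pics/w4.png",np.hstack([im,cv2.resize(sd[80:208,230:326],(288,384),interpolation=2)])[:,:,::-1])
```

```text
11.5 [ 556.23013101 -317.62808932  144.59641889] [-1.57140105 -0.00181157  0.21191813] [ 0.20165775  0.24578366 -2.93783121] [ 0.96  0.87 -0.89  1.61  0.76  1.04  1.62]
```

View pics/w4.png

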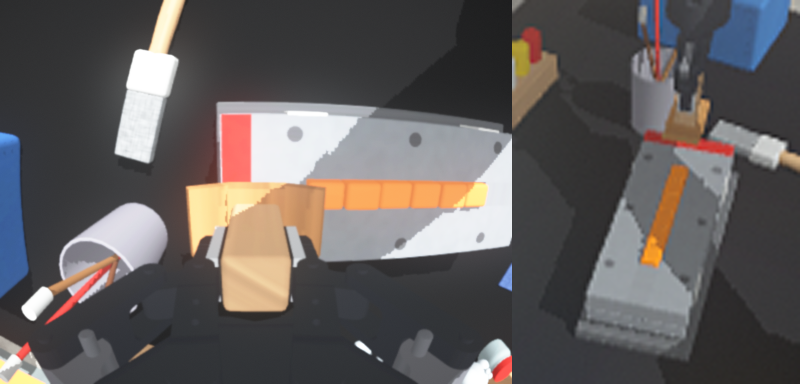

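The block hangs over the red end, nose at (323,185-235), and the keys run from (308,195) to (488,195). I'll refit the seam line from this close view.

Run:
```python
from h import *
im=cv2.imread("pics/w4.png")[:,:512,::-1].copy(); c=calibration("wrist"); c["world_from_camera"]=np.load("w4.npy")
print(c["world_from_camera"].round(2))
h=hsv(im); m=((h[...,0]>5)&(h[...,0]<28)&(h[...,1]>90)&(h[...,2]>120)).astype(np.uint8); m[:170]=0;m[215:]=0;m[:,:330]=0
xs=np.arange(335,480); mid=[(x,np.nonzero(m[:,x])[0]) for x in xs]
top=onz(c,[(x,y.min()-.5) for x,y in mid],80,True); bot=onz(c,[(x,y.max()+.5) for x,y in mid],80,True)
S=np.array([556.2,-317.6])
for n,P in(("far",top),("near",bot),("mid",(top+bot)/2)):
    l=cv2.fitLine(P.astype(np.float32),cv2.DIST_HUBER,0,.01,.01).ravel(); d=l[:2]*np.sign(l[1]); nrm=np.array([-d[1],d[0]])
    print(n,np.degrees(np.arctan2(d[1],d[0])),"TCP offset across",(S-l[2:])@nrm)
print("width",np.linalg.norm(top-bot,axis=1).mean())
r=np.nonzero(m.any(0))[0].max(); ey=mid[-1][1].mean(); print("plain end",r,onz(c,[[r+.5,ey]],80,True))
d=np.array([np.cos(np.radians(102.2)),np.sin(np.radians(102.2))]);print("mid est",onz(c,[[r+.5,ey]],80,True)-89.5*d)
p=onz(c,[[323,185],[323,236],[187,187]],105+11,True); print("nose corners",p,[( (q-S)@d,(q-S)@[-d[1],d[0]]) for q in p])
p=onz(c,[[221,115],[221,180]],70,True);print("red corner",p,[( (q-S)@d,(q-S)@[-d[1],d[0]]) for q in p])
```

```text
[[-2.1000e-01  9.4000e-01  2.7000e-01  4.8775e+02]
 [ 9.8000e-01  2.0000e-01  6.0000e-02 -3.3215e+02]
 [-0.0000e+00  2.8000e-01 -9.6000e-01  2.8751e+02]
 [ 0.0000e+00  0.0000e+00  0.0000e+00  1.0000e+00]]
far 101.70414 TCP offset across -19.091177876083695
near 102.04099 TCP offset across 5.436282130415163
mid 101.914055 TCP offset across -6.702267765170876
width 24.034020911499507
plain end 486 [[ 505.77005983 -110.09175419]]
mid est [[ 524.68362912 -197.57047673]]
nose corners [[ 524.68688337 -282.34120231]
 [ 557.4881717  -272.684898  ]
 [ 543.34678791 -363.04355824]] [(np.float64(41.122012230031466), np.float64(23.350362831562823)), (np.float64(43.62851196640988), np.float64(-10.750754284456047)), (np.float64(-41.70105368850659), np.float64(22.166284486075927))]
red corner [[ 499.21466428 -355.5050923 ]
 [ 547.25428065 -346.26062591]] [(np.float64(-25.00662521318978), np.float64(63.7086587858077)), (np.float64(-26.12289898188851), np.float64(14.80038921414164))]
```

Emit:
apply_moves(
  targets=[
    [-0.1,0.2,-0.12,0,0,0],
    [0,0.2,0,0,0,0],
    [0,0.2,0,0,0,0],
    [0,0.1,0,0,0,0],
    [0,0,0,0,0,0],
    [0,0,0,0,0,0],
  ],
)

```text
clock: 12.35
eef_pos: [552.5, -323.9, 115.5]
tool_rot: [-1.571, -0.001, 0.211]
force: [0.1, -0.3, -2.7]
width: 27.4
```

Emit:
apply_moves(
  targets=[
    [0,0.05,0,0,0,0],
    [0,0.05,0,0,0,0],
    [0,0,0,0,0,0],
  ],
)

```text
clock: 12.72
eef_pos: [552.0, -323.9, 111.1]
tool_rot: [-1.571, 0.0, 0.211]
force: [0.3, 0.7, -2.1]
width: 27.1
```

Emit:
apply_moves(
  targets=[
    [0,0.04,0,0,0,0],
    [0,0.04,0,0,0,0],
    [0,0,0,0,0,0],
  ],
)

```text
clock: 13.1
eef_pos: [552.3, -324.0, 108.6]
tool_rot: [-1.571, -0.0, 0.211]
force: [-1.5, 0.0, 2.5]
width: 27.1
```

Emit:
apply_moves(
  targets=[
    [0,0.04,0,0,0,0],
    [0,0,0,0,0,0],
  ],
)

```text
clock: 13.35
eef_pos: [552.3, -324.0, 107.2]
tool_rot: [-1.571, -0.0, 0.211]
force: [-3.1, 0.0, 7.1]
width: 27.2
```

Emit:
apply_moves(
  targets=[
    [0,0.04,0,0,0,0],
    [0,0,0,0,0,0],
  ],
)

```text
clock: 13.6
eef_pos: [552.3, -323.9, 106.0]
tool_rot: [-1.572, -0.0, 0.211]
force: [-4.3, 0.1, 9.1]
width: 27.4
```

Emit:
apply_moves(
  targets=[
    [0,0,0.06,0,0,0],
    [0,0,0.1,0,0,0],
    [0,0,0.12,0,0,0],
    [0,0,0.12,0,0,0],
    [0,0,0.12,0,0,0],
    [0,0,0.12,0,0,0],
  ],
)

```text
clock: 14.35
eef_pos: [549.3, -304.7, 107.0]
tool_rot: [-1.581, -0.004, 0.208]
force: [3.1, -8.9, 6.2]
width: 27.5
```

Emit:
apply_moves(
  targets=[
    [0,0.03,0.12,0,0,0],
    [0,0.02,0.12,0,0,0],
    [0,0,0.12,0,0,0],
    [0,0,0.12,0,0,0],
    [0,0,0.12,0,0,0],
  ],
)

```text
clock: 14.98
eef_pos: [545.2, -282.3, 105.6]
tool_rot: [-1.583, -0.005, 0.208]
force: [3.1, -11.4, 9.9]
width: 27.5
```

Emit:
apply_moves(
  targets=[
    [0,0.02,0.13,0,0,0],
    [0,0,0.13,0,0,0],
    [0,0,0.13,0,0,0],
    [0,0,0.13,0,0,0],
    [0,0,0.13,0,0,0],
    [0,0,0.13,0,0,0],
    [0,0,0.13,0,0,0],
    [0,0,0.13,0,0,0],
  ],
)

```text
clock: 15.98
eef_pos: [537.0, -241.8, 105.0]
tool_rot: [-1.584, -0.006, 0.208]
force: [2.4, -11.7, 12.1]
width: 27.4
```

Emit:
apply_moves(
  targets=[
    [0,0,0.13,0,0,0],
    [0,0,0.13,0,0,0],
    [0,0,0.13,0,0,0],
    [0,0,0.13,0,0,0],
    [0,0,0.13,0,0,0],
    [0,0,0.13,0,0,0],
  ],
)

```text
clock: 16.73
eef_pos: [530.4, -210.9, 104.8]
tool_rot: [-1.583, -0.006, 0.208]
force: [3.0, -12.2, 11.8]
width: 27.4
```

Emit:
apply_moves(
  targets=[
    [0,0,0.13,0,0,0],
    [0,0,0.13,0,0,0],
    [0,0,0.13,0,0,0],
    [0,0,0.13,0,0,0],
    [0,0,0.13,0,0,0],
    [0,0,0.13,0,0,0],
    [0,0,0.13,0,0,0],
    [0,0,0.13,0,0,0],
    [0,0,0.13,0,0,0],
  ],
)

```text
clock: 17.85
eef_pos: [520.3, -163.3, 104.4]
tool_rot: [-1.58, -0.005, 0.209]
force: [3.1, -12.5, 13.0]
width: 27.1
```

Emit:
apply_moves(
  targets=[
    [0,0,0.13,0,0,0],
    [0,0,0.13,0,0,0],
    [0,0,0.13,0,0,0],
    [0,0,0.13,0,0,0],
    [0,0,0.13,0,0,0],
    [0,0,0.13,0,0,0],
    [0,0,0.13,0,0,0],
    [0,0,0.13,0,0,0],
    [0,0,0.13,0,0,0],
  ],
)

```text
clock: 18.98
eef_pos: [510.4, -116.8, 104.2]
tool_rot: [-1.579, -0.005, 0.209]
force: [2.9, -9.2, 12.6]
width: 27.2
```

Emit:
apply_moves(
  targets=[
    [0,0,0.13,0,0,0],
    [0,0,0.13,0,0,0],
    [0,0,0.13,0,0,0],
    [0,0,0.13,0,0,0],
    [0,0,0.13,0,0,0],
    [0,0,0.13,0,0,0],
    [0,0,0.13,0,0,0],
    [0,0,0.13,0,0,0],
    [0,0,0.1,0,0,0],
    [0,0,0,0,0,0],
    [0,0,0,0,0,0],
  ],
)

```text
clock: 20.35
eef_pos: [500.6, -71.4, 104.0]
tool_rot: [-1.578, -0.005, 0.209]
force: [1.5, -7.4, 13.4]
width: 27.3
```

Emit:
apply_moves(
  targets=[
    [0,0,0.1,0,0,0],
    [0,-0.01,0.08,0,0,0],
    [0,0,0,0,0,0],
    [0,0,0,0,0,0],
  ],
)

```text
clock: 20.85
eef_pos: [499.0, -64.4, 104.3]
tool_rot: [-1.578, -0.004, 0.209]
force: [1.8, -7.7, 13.8]
width: 27.4
```

Run:
```python
from h import *
s=read_state();im=get_image("wrist");sd=get_image("side")
print(s["clock"],s["eef_pos"],s["force"])
cv2.imwrite("pics/w5.png",np.hstack([im,cv2.resize(sd[80:208,230:326],(288,384),interpolation=2)])[:,:,::-1])
```

```text
20.85 [499.00785902 -64.40811627 104.30310125] [ 1.83910202 -7.67362039 13.79658231]
```

View pics/w5.png

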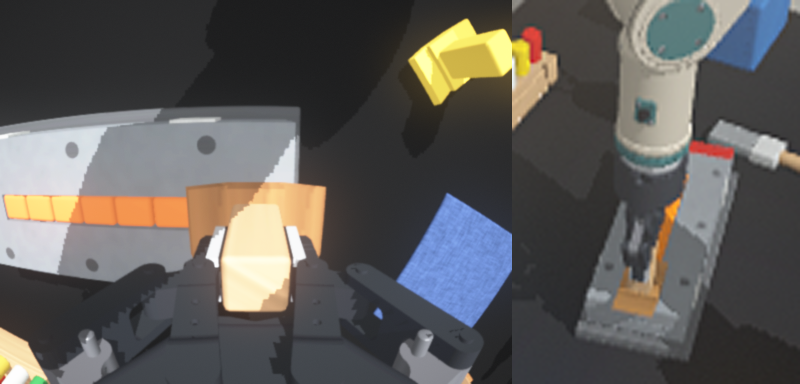

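The keys, at (5-187,195-225), read as flat with the top: there are no side walls, and the shadow edge runs across them unbroken. Now I'll lift off and carry the block to the mat.

Emit:
apply_moves(
  targets=[
    [0,-0.1,0,0,0,0],
    [0,-0.2,0,0,0,0],
    [0,-0.5,0,0,0,0],
    [0,-0.9,0,0,0,0],
    [0,-0.8,0,0,0,0],
    [0.38,0,0.74,0,0,0],
    [0.38,0,0.74,0,0,0],
    [0.38,0,0.74,0,0,0],
    [0.38,0,0.74,0,0,0],
    [0.38,0,0.74,0,0,0],
    [0.38,0,0.74,0,0,0],
    [0.38,0,0.74,0,0,0],
  ],
)

```text
clock: 22.45
eef_pos: [556.0, 165.1, 201.9]
tool_rot: [-1.57, 0.001, 0.212]
force: [-0.2, -0.5, -2.5]
width: 27.4
```

Emit:
apply_moves(
  targets=[
    [0.38,0,0.74,0,0,0],
    [0,0.8,0,0,0,0],
    [0,0.8,0,0,0,0],
    [0,0.5,0,0,0,0],
    [0,0,0,0,0,0],
    [0,0,0,0,0,0],
  ],
)

```text
clock: 23.2
eef_pos: [565.7, 196.6, 119.5]
tool_rot: [-1.57, -0.001, 0.211]
force: [0.2, -1.3, -2.4]
width: 27.3
```

Emit:
apply_moves(
  targets=[
    [0.05,0.6,-0.12,0,0,0],
    [0,0.6,0,0,0,0],
    [0,0.4,0,0,0,0],
    [0,0.1,0,0,0,0],
    [0,0,0,0,0,0],
    [0,0,0,0,0,0],
  ],
)

```text
clock: 23.95
eef_pos: [568.8, 192.1, 51.3]
tool_rot: [-1.57, -0.002, 0.211]
force: [-0.0, -0.4, -2.3]
width: 27.4
```

Emit:
apply_moves(
  targets=[
    [0,0.05,0,0,0,0],
    [0,0.03,0,0,0,0],
    [0,0,0,0,0,0],
  ],
)

```text
clock: 24.32
eef_pos: [568.2, 191.6, 47.3]
tool_rot: [-1.571, 0.0, 0.211]
force: [-0.7, 0.2, -2.3]
width: 27.3
```

Emit:
apply_moves(
  targets=[
    [0,0.05,0,0,0,0],
    [0,0.02,0,0,0,0],
    [0,0,0,0,0,0],
  ],
)

```text
clock: 24.7
eef_pos: [568.1, 191.6, 44.4]
tool_rot: [-1.571, 0.0, 0.211]
force: [-0.4, 0.8, -2.0]
width: 27.4
```

Emit:
apply_moves(
  targets=[
    [0,0.02,0,0,0,0],
    [0,0,0,0,0,0],
  ],
)

```text
clock: 24.95
eef_pos: [568.2, 191.7, 43.9]
tool_rot: [-1.571, -0.0, 0.211]
force: [-1.0, -0.1, -1.2]
width: 27.5
```

Emit:
apply_moves(
  targets=[
    [0,0.02,0,0,0,0],
    [0,0,0,0,0,0],
  ],
)

```text
clock: 25.2
eef_pos: [568.3, 191.7, 43.8]
tool_rot: [-1.571, -0.001, 0.211]
force: [-2.8, -0.9, 4.6]
width: 27.1
```

Emit:
apply_moves(
  targets=[
    [0,0,0,0,0,0],
    [0,0,0,0,0,0],
    [0,0,0,0,0,0],
    [0,0,0,0,0,0],
    [0,0,0,0,0,0],
    [0,0,0,0,0,0],
  ],
  jaw=1,
)

```text
clock: 25.95
eef_pos: [568.2, 191.6, 42.9]
tool_rot: [-1.571, -0.0, 0.211]
force: [0.2, -1.1, 0.9]
width: 85.2
```

Emit:
apply_moves(
  targets=[
    [0,-0.3,0,0,0,0],
    [0,-0.6,0,0,0,0],
    [0,-1,0,0,0,0],
    [0,-1,0,0,0,0],
    [0,-1,0,0,0,0],
    [0,-1,0,0,0,0],
    [0,-0.5,0,0,0,0],
    [0,0,0,0,0,0],
    [0,0,0,0,0,0],
  ],
)

```text
clock: 27.08
eef_pos: [567.6, 190.8, 257.4]
tool_rot: [-1.572, 0.002, 0.211]
force: [0.4, 0.2, -0.1]
width: 85.6
```

Run:
```python
from h import *
s=read_state();im=get_image("wrist");sd=get_image("side")
print(s["clock"],s["eef_pos"],s["force"])
cv2.imwrite("pics/side6.png",sd[:,:,::-1])
cv2.imwrite("pics/w6.png",np.hstack([im[:,:440],cv2.resize(sd[110:270,170:320],(360,384),interpolation=2)])[:,:,::-1])
```

```text
27.075 [567.55637589 190.84915593 257.40967073] [ 0.39598077  0.18642658 -0.06425803]
```

View pics/w6.png

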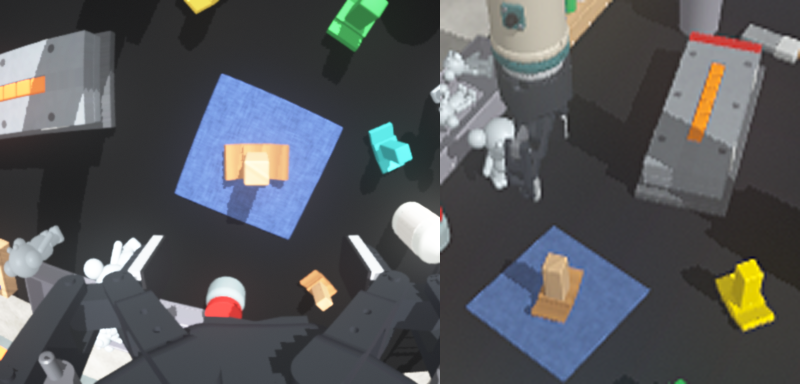

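The block stands upright near the mat centre at (257,163), and in the side view the keys' bright end face is gone. I have time for one close look at the keys from above the mould.

Emit:
apply_moves(
  targets=[
    [-0.31,0,-0.91,0,0,0],
    [-0.31,0,-0.91,0,0,0],
    [-0.31,0,-0.91,0,0,0],
    [-0.31,0,-0.91,0,0,0],
    [-0.31,0,-0.91,0,0,0],
    [-0.31,0,-0.91,0,0,0],
    [-0.31,0,-0.91,0,0,0],
    [-0.31,0,-0.91,0,0,0],
    [-0.31,0,-0.91,0,0,0],
    [-0.31,0,-0.91,0,0,0],
    [0,0,0,0,0,0],
  ],
)

```text
clock: 28.55
eef_pos: [521.7, -194.2, 257.1]
tool_rot: [-1.57, 0.003, 0.204]
force: [0.4, 0.4, 0.1]
width: 85.4
```

Run:
```python
from h import *
s=read_state();c=calibration("wrist");im=get_image("wrist");print(s["clock"],s["eef_pos"])
m=mask(im,(5,90,120),(28,255,255),(100,100,420,230));x,y,w,h=cv2.boundingRect(m);print(x,y,w,h)
P=onz(c,np.argwhere(m)[:,::-1],70,True);print(cv2.minAreaRect(P.astype(np.float32)))
a=im[max(y-60,0):y+h+60,x-50:x+w+50];k=min(800/a.shape[1],600/a.shape[0]);cv2.imwrite("pics/w7.png",cv2.resize(a,None,fx=k,fy=k,interpolation=2)[:,:,::-1])
```

```text
28.55 [ 521.74497787 -194.20411347  257.05265389]
180 163 153 19
((524.9651489257812, -192.82107543945312), (21.425029754638672, 177.6007080078125), 11.93481731414795)
```

View pics/w7.png

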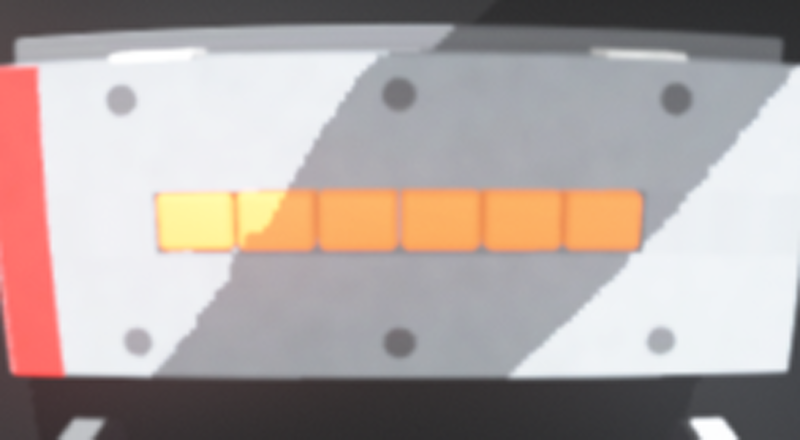

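All six keys at (157-642,190-250) look flush. Measured at z=70 the row is 177.6 x 21.4 mm (179 x 22 expected), with no side walls showing.

```bash
python3 -c "
from cell import *
print(read_state()['clock'],finish_job())"
```

```text
the job is handed in; nothing more can be done
28.6 None
```

I swept the press block along the seam in one unbroken stroke from the red-striped end to the plain end. I then stood it back upright near the middle of the mat and handed the job in at 28.6 s.

- **Pressure:** the load on the mould was about 8–16 N at the readings between moves. That means about 2–5 mm of sink, against the 10 mm stop.
- **Keys:** the last wrist picture shows all six level with the mould's top, with no side walls showing. Measured at 70 mm height, the row came out 177.6 x 21.4 mm, against 179 x 22 mm nominal. This is an image check only; I could not read the key positions directly.
- **Block:** I released it with the tool at (568, 192) mm, against a measured mat centre of about (568.5, 192.5) mm. The pictures taken after release show it upright there.
- **Rest of the table:** the gripper stayed clear of the mould and of the other objects, and nothing else looked moved in the last pictures. I did not measure the other objects again.
- **Disagreement:** separate estimates of the seam differed by about 4 mm across it and 6 mm along it. I worked to the average, which the block's width and the plain lands at each end could absorb.

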